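Unlatch and open the counter-top peel chute

TASK

Open the peel chute in the counter: turn its latch lever all the way round anticlockwise (seen from above) until it rests at its stop, which frees the round cover, then swing the cover by its knob clockwise until it rests at its own stop. Feel for both stops and do not force anything, neither against a stop nor the cover while it is still latched; leave the jug, squeezer, ramekin and ladle where they are, and let go at the end.

Things in the scene. Friction and masses are not known exactly. Their poses are not given: they have to be found in the camera images.
- chute: steel chute fixture fixed on the counter: plate 235 x 225 x 10 mm, round opening 95 mm wide. Origin on the counter under the opening's centre; z up, x from the opening to the cover's pivot, y to the left of that. The fixture is placed and turned differently each time (up to 17 degrees). The latch stands on its -y side; the cover swings open towards its +y side
- latch: latch lever: dark flat bar 14 mm wide, 85 mm long, top 52 mm above the counter, hub 32 mm wide. Origin on its vertical turning axis at counter height, x along the bar to its free end, z up. Anticlockwise from above (positive about z) frees the cover. Under 3 N at the post turns it; it stays where left. Turn needed from the start to the stop: anything from 0.55 to 1.25 rad, so feel for the stop
- latch_post (a point): centre (half-way up the grip) of the round upright black post at the lever's free end: 14 mm diameter, standing clear of the bar from 52 to 86 mm above the counter; this point is 68 mm above the counter, 85 mm from the turning axis. Push it sideways, straddle it or pinch it from above
- latch_axis (a point): point on the fixed turning axis of the latch, at the height of the post's centre. On this axis, under the lever and turning with it, is a brass cam: a ring wall 73 mm across with one gap. The cover's pin can leave it only when the latch is within 0.05 rad (4 mm at the post) of its stop. The lever is clamped to the cam at an angle that differs each time and is not given
- latch_stop: fixed rubber peg, 10 mm diameter, top 26 mm above the counter, which a lug of the cam meets, 46 mm from the latch's axis: the latch's stop. Origin at its foot on the plate. Firm, a little springy: the push at the post rises about 2.5 N per mm driven on. 7 N at the post is enough to seat it; over 20 N is forcing
- cover: round steel cover: disc 112 mm wide, top 32 mm above the counter, an arm 24 mm wide to its pivot, and a tongue with a pin that reaches into the cam. Origin on the pivot axis at counter height, z up; shut, its x is along the chute's x; the disc's centre is 110 mm from the pivot along -x. Opens clockwise from above, 1.15 rad from shut to its stop; under 4 N at the knob moves it. Latched: 4 mm play
- cover_knob (a point): centre (half-way up) of the round upright black knob in the middle of the cover: 18 mm diameter, from 32 to 80 mm above the counter; this point is 56 mm above the counter and 110 mm from the pivot. Over 25 N on the knob while the cover is latched is forcing. The cover stays where it is left
- cover_pivot (a point): point on the fixed vertical pivot axis of the cover, 38 mm above the counter
- cover_stop: fixed rubber peg, 12 mm diameter, top 34 mm above the counter, which the cover's arm meets 45 mm from the pivot when fully open. Origin at its foot on the plate. Firm, a little springy (the push at the knob rises about 2.5 N per mm); 7 N at the knob is enough to seat it, over 20 N is forcing
- jug: glass jug, 86 mm wide, 130 mm high, handle on its +y side; a bystander. Origin at the centre of its underside
- squeezer: green plastic two-piece citrus squeezer, 106 mm wide, 75 mm high, short grip on its +y side; a bystander. Origin at the centre of its underside
- ramekin: white ceramic ramekin, 84 mm wide, 45 mm high; a bystander. Origin at the centre of its underside
- ladle: small stainless ladle lying on the counter, bowl 60 mm wide and 26 mm high, handle 190 mm along its -x; a bystander. Origin under the bowl

How it is judged (in metres and radians):
On the way:
1. the latch lever has been turned well round while the cover is still shut (distance of latch_post from where it was at the start of the episode above 0.03 m and angle between the x axis of cover and the x axis of chute, either way round below 0.07 rad), for 0.2 s.
At the end, for the whole second after the job is handed in: the cover stands open at its stop (turned at least 1.08 of its 1.15 rad from shut), the latch is left turned (post at least 30 mm from where it began), both at rest, and the robot touches nothing (angle between the x axis of cover and the x axis of chute, either way round above 1.08 rad and distance of latch_post from where it was at the start of the episode above 0.03 m and angular speed of each of cover, latch below 0.05 rad/s).
It fails at once if the latch is forced against its stop (over about 20 N at its post) (contact force between latch and latch_stop above 40 N).
It fails at once if the cover is forced while latched (over about 25 N at its knob) (contact force between cover and latch above 30 N).
It fails at once if the cover is forced against its stop (over about 20 N at its knob) (contact force between cover and cover_stop above 50 N).
It fails at once if a bystander is pushed by more than 20 mm or tipped (distance of any of jug, squeezer, ramekin, ladle from where it was at the start of the episode above 0.02 m or angle between any of jug, squeezer's own z axis and vertical above 0.3 rad).
It also fails if it takes over 70 s, if anything falls off the work surface, if the arm or the gripper's body presses on something with over 40 N, if the wrist force passes 120 N, or if a joint passes its speed limit or range.

ROBOT

A 7-joint arm with a two-finger parallel gripper is mounted at the origin on the work surface. World frame = base frame: x ahead of the robot, y to its left, z up, the work surface at z = 0. Lengths are in mm, angles in rad, forces in N, time in s.
With the tool pointing down it reaches from about 400 to 875 mm from the base axis. Payload 4.4 kg.
Tool frame: the origin (TCP) lies at the very end of the fingers, on their centre line; the grasp point (between the pads) lies 19 mm behind it; z points along the fingers, y is the line along which they close (so a half turn about z gives the same grasp; the last joint's range is limited). The gripper opens to 85 mm and grips with 20 to 120 N. Pads are 22 mm wide; open, the fingers measure 114 mm over their backs; the gripper's body (76 mm by 85 mm) begins 54 mm behind the grasp point. The pads swing forward as they close: fully open they stand 13 mm farther back than shut.
Start: joints at [-1.387, 0.628, 0.038, 1.517, -0.027, 0.996, -0.02], TCP at [160.661, 629.846, 231.313] pointing down, gripper open.
Joint ranges: [-3.06, 3.06], [-0.37, 2.12], [-1.25, 1.32], [0.18, 2.47], [-1.1, 4.24], [0.23, 1.98], [-2.94, 2.94]. Speed limits (rad/s): [2.57, 2.57, 3.14, 3.14, 3.14, 3.14, 3.14].

INTERFACE

Orientations are given as [roll, pitch, yaw] about the fixed x, y, z axes, in that order (R = Rz(yaw) Ry(pitch) Rx(roll)).
In Python, from cell import ctrl gives the robot as it stands.
- The arm moves only by the tool step_arm, never from a script. Its argument "series" is a list that holds one entry, the list of rows, each a list of 7 numbers: the turn, a rotation vector about the tool's x, y, z as a fraction of full scale, then the shift along the tool's x, y, z as a fraction of full scale, then the closure, from 0 (fully open) to 1 (shut). In form: [[[ax, ay, az, tx, ty, tz, gripper], ...]]. A call has 1 to 12 rows; each row shifts and turns the commanded pose from where the row before left it, along the tool's axes as they then stand; what a row does not reach is not made up. Full scale, the value 1, is 150 mm for a shift and 45 degrees for a turn. A row lasts 1/10 s, in which the tool goes at most 50 mm and 8.59 degrees, less where a joint would pass 70% of its speed; a pose out of reach is approached as far as the arm can. A call with a number of a shift or a turn outside -1 to 1 is refused whole. A call with a gripper value outside its range is refused whole. The fingers move at their own pace and stop on an object; the grip force is fixed at half the most. Time passes only in rows, so rows that do not move let the fingers close. It gives the time, the measured TCP pose, the force, the opening and the grip force at its end, in the units of the state.
- ctrl.read_state(): the state, without advancing time (a new reading comes with each control period).
- ctrl.get_image(name): name is "side" or "top" or "wrist"; returns a dict with "img" (400x640x3 uint8, red, green, blue), "fx", "fy", "cx", "cy" (pixels), "R" (3x3) and "t" (3): a world point X has camera coordinates R X + t. Camera axes: x right, y down, z forward; pixel columns grow to the right and rows downward; lengths in mm; the calibration is good to about 2 mm. The wrist camera is an equidistant fisheye: a pixel r from the principal point sees the ray r / f radians off the axis. A picture is of the moment at which its call begins. There is no depth.
- ctrl.finish_job(): hands the job in; it is judged then, once.
Trained networks look in a picture, given as the dict that the camera call returned (one of the last four; its "shot" number tells which), for a name from the list of things; names that differ only in an ending like _2 or _b are one class to them, and where a whole thing is asked for, a point or a joint stands for the part that bears it (a point fixed in the world has none). Each returns a list of dicts, best first, with "score" (0 to 1); they miss things now and then, are a little off and sometimes report something else, mostly with a low value. They report only what shows in the picture. A call takes as long as a camera call.
- ctrl.recognise(picture, thing): "centre" ([column, row] in pixels, amid what is visible of it).
The state is a dict: "clock": time; "qpos": joint angles; "qd": joint speeds; "tau": joint torques, N m; "eef_pos": TCP position; "tool_rot": TCP orientation; "force": force on the tool from outside, world axes, zero at the start; "torque": the same for the moment, N m; "width": finger opening in mm; "gripper_force": force on a finger pad.
Only numpy, scipy, OpenCV 4.12 (cv2) and the standard library are available. Lean on these libraries where they do the work, as an engineer would, in place of code of your own. Each camera call takes 0.05 s, during which the arm holds its last target. There are 200 camera calls.

## Working session

There is one attempt and no reset: what is moved stays moved. The work goes in short steps, Python scripts to look and compute and a tool call to move; the robot and the scene stay as the last step left them, time stands still between calls to the robot, and variables do not carry over. Pictures are saved under pics/ and viewed, at most 10 in all, crops included, and the job is handed in when it is done.

Besides the shell and the picture viewer there is one more tool, called after "Call:" as name(argument=value, ...) on one line, values as JSON. step_arm: Moves the arm, as the interface text tells. Shift numbers are shares of 150 mm and turn numbers shares of 45 degrees, none past 1 either way. Its arguments: {"type":"object","properties":{"series":{"type":"array","items":{"type":"array","items":{"type":"array","items":{"type":"number","minimum":-1,"maximum":1}}}}},"required":["series"]}

```bash
mkdir -p pics
cat > h.py <<'E'
import numpy as np, cv2
from cell import ctrl
def ray(p,px):
    R=np.array(p["R"]);t=np.array(p["t"]);a=(px[0]-p["cx"])/p["fx"];b=(px[1]-p["cy"])/p["fy"]
    if p.get("name")=="wrist":
        r=np.hypot(a,b);d=np.array([a/r*np.sin(r),b/r*np.sin(r),np.cos(r)]) if r>1e-9 else np.array([0,0,1.])
    else: d=np.array([a,b,1.])
    return -R.T@t, R.T@d
def atz(p,px,z):
    c,d=ray(p,px);return c+d*(z-c[2])/d[2]
def shot(n,save=None):
    p=ctrl.get_image(n);p["name"]=n
    if save: cv2.imwrite(save,cv2.cvtColor(p["img"],cv2.COLOR_RGB2BGR))
    return p
E
python3 - <<'E'
from h import *
s=ctrl.read_state();print(s)
Z=dict(latch_post=68,latch_axis=52,cover_knob=56,cover_pivot=38,latch=50,cover=32,chute=10,latch_stop=20,cover_stop=30,jug=65,squeezer=37,ramekin=22,ladle=13)
for n in("top","side"):
    p=shot(n,f"pics/{n}0.png")
    for k,z in Z.items():
        for r in ctrl.recognise(p,k)[:2]: print(n,k,np.round(r["score"],2),np.round(r["centre"]),np.round(atz(p,r["centre"],z)))
E
```

```text
{'clock': 0.0, 'qpos': array([-1.38681757,  0.62934801,  0.03844719,  1.51835316, -0.02700046,
        0.99629779, -0.01998464]), 'qd': array([ 2.98477216e-04,  4.71230040e-04, -4.26365515e-04,  8.30211276e-04,
       -2.07504312e-04,  7.07822226e-05, -1.25133715e-03]), 'tau': array([-2.06585919e-04, -5.63414276e+01,  1.22658782e+00, -1.93430507e+01,
        1.11626589e-02,  1.09183238e-02, -6.59420081e-06]), 'eef_pos': array([160.4951573 , 629.23725685, 230.39270699]), 'tool_rot': array([-3.13970470e+00,  2.74064452e-05,  2.89182513e+00]), 'force': array([ 0.7372412 , -0.0931793 , -0.56974354]), 'torque': array([-0.00696447,  0.03965879, -0.03043675]), 'gripper_force': 0.0, 'width': 85.63239228258739}
top latch_post 0.68 [324. 225.] [536.  -3.  68.]
top latch_axis 0.71 [193. 172.] [662. 309.  52.]
top latch_axis 0.64 [300. 218.] [554.  53.  52.]
top cover_knob 0.93 [282. 227.] [532.  92.  56.]
top cover_pivot 0.56 [298. 217.] [559.  57.  38.]
top cover_pivot 0.32 [321. 227.] [535.   2.  38.]
top latch 0.97 [324. 227.] [533.  -4.  50.]
top cover 0.66 [280. 225.] [538. 102.  32.]
top 
[... 240 characters left out ...]
 0.76 [312. 153.] [720.  26.  22.]
top ladle 0.66 [194. 172.] [671. 318.  13.]
side latch_post 0.82 [354. 215.] [517.  33.  68.]
side latch_axis 0.78 [329. 242.] [532. 108.  52.]
side cover_knob 0.84 [323. 246.] [535. 124.  56.]
side cover_knob 0.67 [266. 241.] [630. 166.  56.]
side cover_pivot 0.7 [328. 242.] [538.  95.  38.]
side latch 0.66 [356. 216.] [518.  15.  50.]
side cover 0.74 [325. 244.] [543.  99.  32.]
side cover 0.61 [362. 147.] [ 620. -246.   32.]
side chute 0.72 [323. 244.] [556.  81.  10.]
side cover_stop 0.55 [269. 241.] [642. 144.  30.]
side jug 0.81 [360. 146.] [ 607. -197.   65.]
side squeezer 0.75 [257. 374.] [509. 360.  37.]
side ladle 0.67 [196. 314.] [662. 324.  13.]
```

View pics/top0.png

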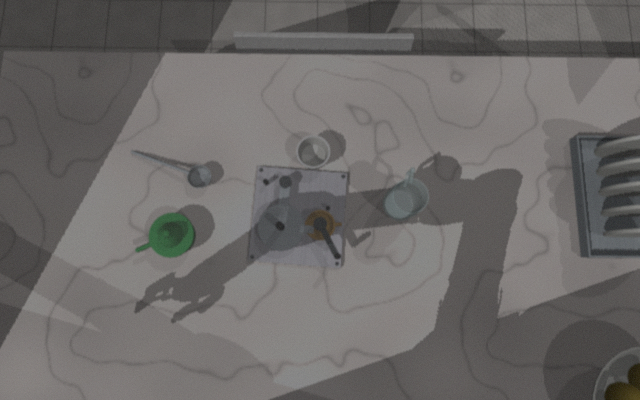

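View pics/side0.png

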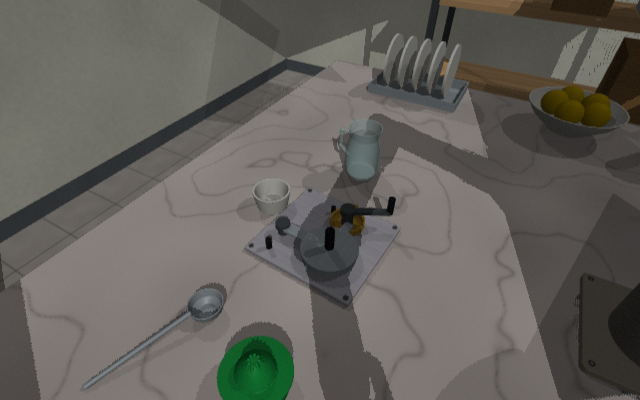

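The top view shows the hub at about (320,223), the post at (337,256), the knob at (281,226), the pivot at (285,182) and the cover stop at (266,182). In the side view the post is at (391,206), the knob at (330,238) and the pivot at (283,224).

```bash
python3 - <<'E'
from h import *
T=shot("top");S=shot("side")
for k,a,z,b in[("post",(337.5,256),80,(391.5,206)),("knob",(281,226),70,(329.5,238)),("hub",(320,223),52,(348,211)),("pivot",(285,182),38,(283,222)),("cstop",(266,182),34,(268,238))]:
    print(k,np.round(atz(T,a,z)), np.round(atz(S,b,{"post":69,"knob":56}.get(k,z))))
for c in[(258,166),(350,172),(343,267),(249,258)]:print(np.round(atz(T,c,10)))
E
cat > crop.py <<'E'
import cv2
a=cv2.imread("pics/top0.png")[150:280,235:365];b=cv2.imread("pics/side0.png")[180:310,240:410]
cv2.imwrite("pics/c.png",cv2.convertScaleAbs(cv2.hconcat([cv2.resize(a,(340,340),interpolation=2),cv2.resize(b,(445,340),interpolation=2)]),alpha=1.6))
E
python3 crop.py
```

```text
post [466. -34.  80.] [463. -26.  69.]
knob [533.  95.  70.] [534. 100.  56.]
hub [542.   6.  52.] [538.  13.  52.]
pivot [642.  91.  38.] [642.  94.  38.]
cstop [643. 137.  34.] [646. 141.  34.]
[688. 161.  10.]
[675. -69.  10.]
[441. -51.  10.]
[461. 175.  10.]
```

View pics/c.png

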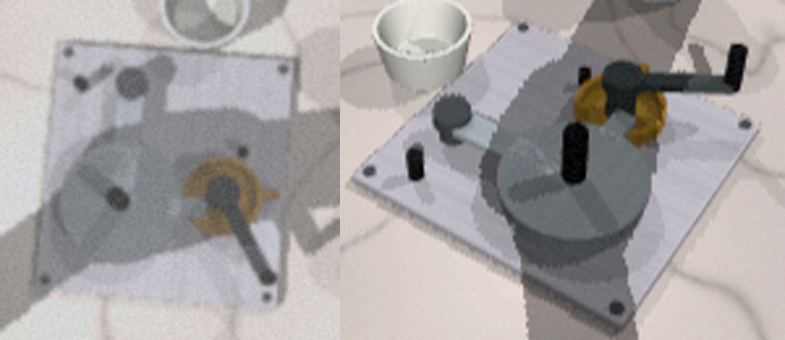

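The scene checks out against the given sizes: hub to post is 85 mm, knob to pivot 109 mm. The chute's yaw is about -3°. I'll set out with the gripper shut and push the post.

Call:
step_arm(series=[[[0,0,0,-0.251,-0.177,0,1],[0,0,0,-0.251,-0.177,0,1],[0,0,0,-0.251,-0.177,0,1],[0,0,0,-0.251,-0.177,0,1],[0,0,0,-0.251,-0.177,0,1],[0,0,0,-0.251,-0.177,0,1],[0,0,0,-0.251,-0.177,0,1],[0,0,0,-0.251,-0.177,0,1],[0,0,0,-0.117,-0.304,0,1],[0,0,0,-0.117,-0.304,0,1],[0,0,0,-0.117,-0.304,0,1],[0,0,0,-0.117,-0.304,0,1]]])

```text
clock: 2.7
eef_pos: [423.1, 153.6, 231.6]
tool_rot: [3.141, 0.001, 2.892]
force: [0.8, -0.5, -0.2]
width: -0.1
gripper_force: 0.0
```

Call:
step_arm(series=[[[0,0,0,-0.117,-0.304,0,1],[0,0,0,-0.117,-0.304,0,1],[0,0,0,-0.117,-0.304,0,1],[0,0,0.19,0,0,0,1],[0,0,0.19,0,0,0,1],[0,0,0.19,0,0,0,1],[0,0,0.19,0,0,0,1],[0,0,0.19,0,0,0,1],[0,0,0.19,0,0,0,1],[0,0,0.19,0,0,0,1],[0,0,0.19,0,0,0,1],[0,0,0.19,0,0,0,1]]])

```text
clock: 3.9
eef_pos: [440.3, 10.0, 231.5]
tool_rot: [3.141, -0.0, 1.543]
force: [-0.2, 1.2, -0.7]
width: 0.2
gripper_force: 0.0
```

Call:
step_arm(series=[[[0,0,0.19,0,0,0,1],[0,0,0.19,0,0,0,1],[0,0,0.19,0,0,0,1],[0,0,0.19,0,0,0,1],[0,0,0.19,0,0,0,1],[0,0,0.19,0,0,0,1],[0,0,0.19,0,0,0,1],[0,0,0,0,0,0,1],[0,0,0,0,0,0,1]]])

```text
clock: 4.8
eef_pos: [440.2, 10.1, 231.3]
tool_rot: [3.141, -0.0, 0.508]
force: [-1.1, -1.0, -0.1]
width: 0.0
gripper_force: 0.0
```

Run:
```python
from h import *
s=ctrl.read_state();print(s["eef_pos"],s["tool_rot"],s["qpos"],s["clock"])
p=shot("wrist","pics/w1.png")
for k,z in dict(latch_post=68,cover_knob=56,latch=50).items():
    for r in ctrl.recognise(p,k)[:2]: print(k,np.round(r["score"],2),np.round(r["centre"]),np.round(atz(p,r["centre"],z)))
```

```text
[440.18889336  10.07167952 231.3303117 ] [ 3.14149196e+00 -3.78841597e-05  5.08029806e-01] [-0.63324498  0.41929548  0.75920934  2.08603476 -0.40740887  0.78539827
 -0.6857218 ] 4.8
latch_post 0.75 [367. 110.] [531.   8.  68.]
latch_post 0.62 [110.  23.] [498. 316.  68.]
cover_knob 0.92 [293.  65.] [535.  94.  56.]
latch 0.8 [363. 112.] [529.   8.  50.]
```

View pics/w1.png

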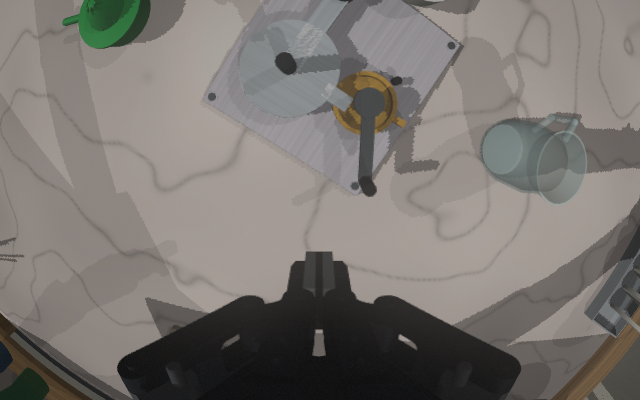

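The wrist view shows the post's top end at (368,187), the hub at (369,101), the knob's top at (286,63), the cam lug at (402,123), the stop peg at (397,80) and the jug well clear on the right.

Run:
```python
from h import *
p=shot("wrist")
for k,a,z in[("post",(368,187),80),("hub",(369,101),55),("knob",(286,63),70),("lug",(402,123),20),("peg",(397,80),26)]:
    print(k,np.round(atz(p,a,z)))
```

```text
post [466. -30.  80.]
hub [541.   9.  55.]
knob [533.  99.  70.]
lug [543. -42.  20.]
peg [582. -10.  26.]
```

Call:
step_arm(series=[[[0,0,0,0.03,0.1,0,1],[0,0,0,0,0,0.285,1],[0,0,0,0,0,0.285,1],[0,0,0,0,0,0.285,1],[0,0,0,0,0,0.285,1],[0,0,0,0,0,0,1],[0,0,0,0,0.03,0,1],[0,0,0,0,0,0,1]]])

```text
clock: 5.85
eef_pos: [455.4, -6.2, 62.2]
tool_rot: [3.139, -0.003, 0.503]
force: [0.8, 0.7, 0.7]
width: 0.0
gripper_force: 0.0
```

Call:
step_arm(series=[[[0,0,-0.051,-0.0075,0.022,0,1],[0,0,-0.051,-0.0075,0.022,0,1],[0,0,-0.051,-0.0075,0.022,0,1],[0,0,-0.051,-0.0075,0.022,0,1],[0,0,-0.051,-0.0075,0.022,0,1],[0,0,-0.051,-0.0075,0.022,0,1],[0,0,-0.051,-0.0075,0.022,0,1],[0,0,-0.051,-0.0075,0.022,0,1]]])

```text
clock: 6.65
eef_pos: [462.2, -31.6, 60.4]
tool_rot: [-3.141, 0.0, 0.828]
force: [-1.7, 1.2, 1.2]
width: 0.4
gripper_force: 0.8
```

Run:
```python
from h import *
p=shot("wrist","pics/w2.png");s=ctrl.read_state();print(s["eef_pos"],s["tool_rot"],s["force"])
```

```text
[462.59942565 -32.37854372  60.39105805] [3.14074982e+00 1.92810979e-06 8.28252536e-01] [-0.12784644  0.06126858 -0.22906801]
```

View pics/w2.png

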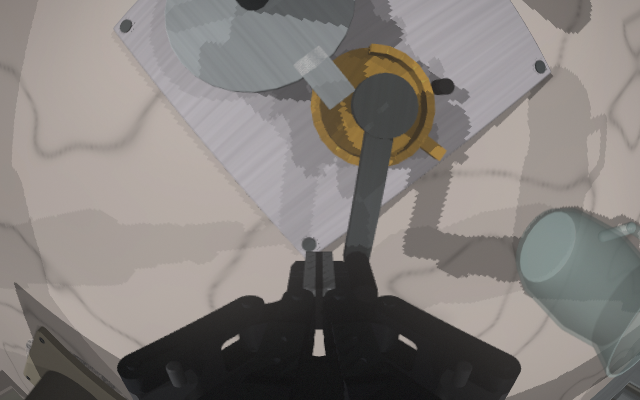

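The fingers are on the post (355,262), and the lug (438,152) is still well short of the peg (443,87). I'll keep pushing.

Call:
step_arm(series=[[[0,0,-0.051,-0.0075,0.022,0,1],[0,0,-0.051,-0.0075,0.022,0,1],[0,0,-0.051,-0.0075,0.022,0,1],[0,0,-0.051,-0.0075,0.022,0,1],[0,0,-0.051,-0.0075,0.022,0,1],[0,0,-0.051,-0.0075,0.022,0,1],[0,0,-0.051,-0.0075,0.022,0,1]]])

```text
clock: 7.4
eef_pos: [476.0, -51.7, 60.2]
tool_rot: [-3.141, 0.0, 1.108]
force: [-2.0, -0.3, -0.8]
width: -0.2
gripper_force: 0.9
```

Run:
```python
from h import *
p=shot("wrist","pics/w3.png");s=ctrl.read_state();print(s["eef_pos"],s["tool_rot"],s["force"])
```

```text
[476.74480387 -52.24993624  60.28825569] [3.14074801e+00 3.70695041e-04 1.10879583e+00] [-1.19818524 -1.10790785 -1.68349335]
```

View pics/w3.png

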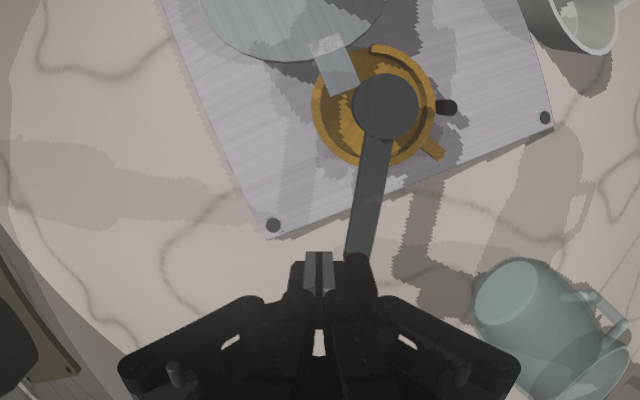

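The lug (438,152) is about 0.4 rad from the peg (446,107). Five more large rows, then fine ones.

Call:
step_arm(series=[[[0,0,-0.051,-0.0075,0.022,0,1],[0,0,-0.051,-0.0075,0.022,0,1],[0,0,-0.051,-0.0075,0.022,0,1],[0,0,-0.051,-0.0075,0.022,0,1],[0,0,-0.051,-0.0075,0.022,0,1],[0,0,0,0,0,0,1]]])

```text
clock: 8.05
eef_pos: [490.3, -63.1, 60.4]
tool_rot: [3.14, -0.0, 1.306]
force: [0.6, 0.0, 0.6]
width: 0.1
gripper_force: 0.1
```

Call:
step_arm(series=[[[0,0,-0.025,-0.0038,0.011,0,1],[0,0,-0.025,-0.0038,0.011,0,1],[0,0,0,0,0,0,1],[0,0,0,0,0,0,1]]])

```text
clock: 8.45
eef_pos: [492.7, -64.6, 60.4]
tool_rot: [3.141, -0.0, 1.345]
force: [-0.6, 0.1, 0.5]
width: 0.2
gripper_force: 0.2
```

Call:
step_arm(series=[[[0,0,-0.025,-0.0038,0.011,0,1],[0,0,0,0,0,0,1],[0,0,0,0,0,0,1]]])

```text
clock: 8.75
eef_pos: [494.0, -65.4, 60.3]
tool_rot: [3.141, -0.0, 1.364]
force: [-0.7, 0.7, 0.7]
width: -0.0
gripper_force: 0.4
```

Call:
step_arm(series=[[[0,0,-0.025,-0.0038,0.011,0,1],[0,0,-0.025,-0.0038,0.011,0,1],[0,0,0,0,0,0,1]]])

```text
clock: 9.05
eef_pos: [497.1, -67.4, 60.3]
tool_rot: [3.141, -0.0, 1.404]
force: [-1.2, -0.4, 1.0]
width: -0.2
gripper_force: 0.3
```

Call:
step_arm(series=[[[0,0,-0.025,-0.0038,0.011,0,1],[0,0,0,0,0,0,1]]])

```text
clock: 9.25
eef_pos: [498.5, -68.2, 60.3]
tool_rot: [3.141, -0.0, 1.424]
force: [-0.6, 1.0, -0.7]
width: -0.0
gripper_force: 0.3
```

Run:
```python
from h import *
p=shot("wrist","pics/w4.png");s=ctrl.read_state();print(s["eef_pos"],s["tool_rot"],s["force"])
```

```text
[498.50308626 -68.18632396  60.28261797] [ 3.14121162e+00 -1.16618419e-05  1.42321489e+00] [-0.51400056 -0.60341686 -0.73241407]
```

View pics/w4.png

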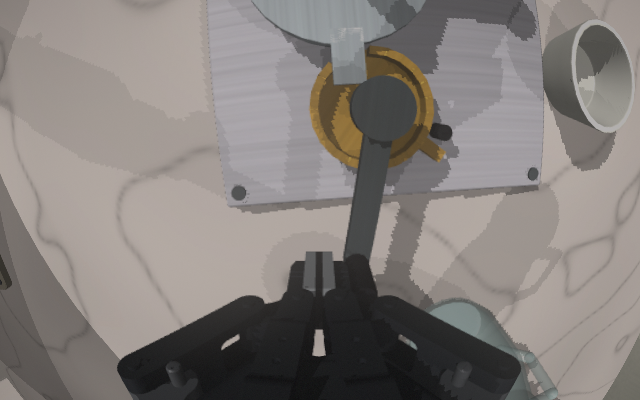

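The lug (440,153) now almost meets the peg (441,131). Fine steps from here.

Call:
step_arm(series=[[[0,0,-0.025,-0.0038,0.011,0,1],[0,0,0,0,0,0,1]]])

```text
clock: 9.5
eef_pos: [500.0, -69.0, 60.3]
tool_rot: [3.141, 0.0, 1.443]
force: [-1.3, 0.2, 0.1]
width: 0.2
gripper_force: 0.4
```

Call:
step_arm(series=[[[0,0,-0.025,-0.0038,0.011,0,1],[0,0,0,0,0,0,1]]])

```text
clock: 9.7
eef_pos: [501.6, -69.8, 60.3]
tool_rot: [3.141, 0.0, 1.463]
force: [-1.5, 0.7, -0.3]
width: -0.0
gripper_force: 0.4
```

Call:
step_arm(series=[[[0,0,-0.02,-0.003,0.009,0,1],[0,0,0,0,0,0,1]]])

```text
clock: 9.9
eef_pos: [502.9, -70.5, 60.3]
tool_rot: [3.141, 0.0, 1.478]
force: [-1.7, 0.3, -0.5]
width: -0.1
gripper_force: 0.5
```

Call:
step_arm(series=[[[0,0,-0.02,-0.003,0.009,0,1],[0,0,0,0,0,0,1]]])

```text
clock: 10.1
eef_pos: [504.1, -71.1, 60.3]
tool_rot: [3.141, 0.0, 1.494]
force: [-0.7, -0.4, 0.3]
width: 0.1
gripper_force: 0.5
```

Call:
step_arm(series=[[[0,0,-0.02,-0.003,0.009,0,1],[0,0,0,0,0,0,1]]])

```text
clock: 10.3
eef_pos: [505.4, -71.6, 60.3]
tool_rot: [3.141, 0.0, 1.51]
force: [-1.3, -0.9, -0.1]
width: 0.4
gripper_force: 0.5
```

Call:
step_arm(series=[[[0,0,-0.02,-0.003,0.009,0,1],[0,0,0,0,0,0,1]]])

```text
clock: 10.5
eef_pos: [505.8, -71.9, 60.2]
tool_rot: [-3.14, -0.0, 1.526]
force: [-3.8, -0.3, 2.5]
width: 0.0
gripper_force: 1.8
```

Call:
step_arm(series=[[[0,0,0,-0.002,0.008,0,1],[0,0,0,0,0,0,1],[0,0,0,0,0,0,1]]])

```text
clock: 10.8
eef_pos: [506.1, -72.0, 60.2]
tool_rot: [-3.138, -0.001, 1.525]
force: [-6.2, -0.1, 4.4]
width: -0.3
gripper_force: 2.8
```

Call:
step_arm(series=[[[0,0,0,-0.002,0.008,0,1],[0,0,0,0,0,0,1],[0,0,0,0,0,0,1]]])

```text
clock: 11.1
eef_pos: [506.3, -72.1, 60.1]
tool_rot: [-3.136, -0.001, 1.525]
force: [-6.6, 1.7, 4.0]
width: 0.1
gripper_force: 3.7
```

Call:
step_arm(series=[[[0,0,0,-0.002,0.009,0,1],[0,0,0,0,0,0,1],[0,0,0,0,0,0,1]]])

```text
clock: 11.4
eef_pos: [506.5, -72.2, 60.0]
tool_rot: [-3.134, -0.002, 1.525]
force: [-9.2, 1.9, 7.0]
width: 0.0
gripper_force: 4.6
```

The latch is seated at about 9 N. I'll back off, rise and go to the -y side of the knob.

Call:
step_arm(series=[[[0,0,0,0,-0.1,0,1],[0,0,0,0,-0.1,0,1],[0,0,0,0,0,-0.33,1],[0,0,0,0,0,-0.33,1],[0,0,0,0.292,0.114,0,1],[0,0,0,0.292,0.114,0,1],[0,0,0,0.292,0.114,0,1]]])

```text
clock: 12.1
eef_pos: [539.9, 59.2, 160.5]
tool_rot: [3.137, -0.001, 1.525]
force: [0.9, -1.0, -0.1]
width: -0.1
gripper_force: 0.0
```

Call:
step_arm(series=[[[0,0,-0.181,0,0,0,1],[0,0,-0.181,0,0,0,1],[0,0,-0.181,0,0,0,1],[0,0,-0.181,0,0,0,1],[0,0,-0.181,0,0,0,1],[0,0,-0.181,0,0,0,1],[0,0,-0.181,0,0,0,1],[0,0,-0.181,0,0,0,1],[0,0,-0.181,0,0,0,1],[0,0,-0.181,0,0,0,1],[0,0,-0.181,0,0,0,1],[0,0,0,0,0,0,1]]])

```text
clock: 13.3
eef_pos: [538.8, 57.6, 159.6]
tool_rot: [3.14, 0.002, 3.089]
force: [-0.5, 0.4, 0.2]
width: 0.2
gripper_force: 0.0
```

Run:
```python
from h import *
s=ctrl.read_state();print(s["eef_pos"],s["tool_rot"],s["qpos"],s["force"])
p=shot("wrist","pics/w5.png")
for k,z in dict(latch_post=68,cover_knob=56,cover_pivot=38).items():
    for r in ctrl.recognise(p,k)[:2]: print(k,np.round(r["score"],2),np.round(r["centre"]),np.round(atz(p,r["centre"],z)))
```

```text
[538.75716468  57.6186714  159.59907374] [3.14013048e+00 2.23587829e-03 3.08904908e+00] [-0.05446088  0.57149686 -0.1541054   1.89343826  0.13038997  0.68371349
  1.2327739 ] [-0.47108943  0.37699029  0.17640274]
latch_post 0.83 [253. 202.] [528.   7.  68.]
cover_knob 0.92 [360. 193.] [529.  93.  56.]
cover_pivot 0.63 [320. 190.] [529.  61.  38.]
```

View pics/w5.png

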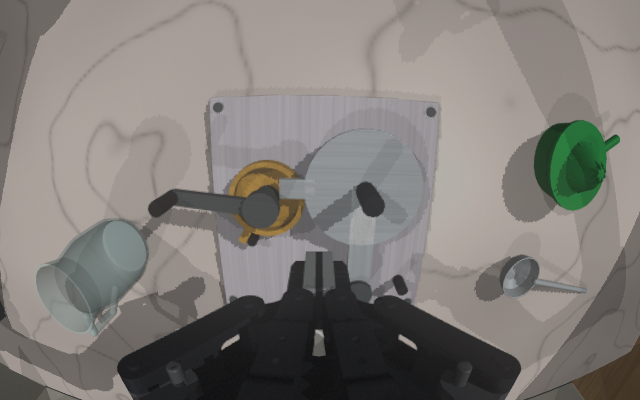

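The wrist view shows the lever turned, post at (163,203), its lug on the peg at (250,238), the cam gap facing the pin at about (298,187), the cover shut, and the knob at (370,200). I'll lower beside it.

Call:
step_arm(series=[[[0,0,0,0.047,0,0,1],[0,0,0,0,0,0.25,1],[0,0,0,0,0,0.25,1],[0,0,0,0,0,0.25,1],[0,0,0,0,0,0,1],[0,0,0,0,0.04,0,1],[0,0,0,0,0.03,0,1],[0,0,0,0,0,0,1]]])

```text
clock: 14.3
eef_pos: [532.6, 69.9, 48.9]
tool_rot: [3.14, 0.004, 3.09]
force: [-0.5, -0.0, 0.1]
width: -0.4
gripper_force: 0.0
```

Call:
step_arm(series=[[[0,0,0.0255,0.0037,0.0144,0,1],[0,0,0.0255,0.0037,0.0144,0,1],[0,0,0.0255,0.0037,0.0144,0,1],[0,0,0,0,0,0,1]]])

```text
clock: 14.7
eef_pos: [529.9, 75.2, 47.0]
tool_rot: [3.141, 0.0, 3.029]
force: [0.2, 0.2, 0.1]
width: 0.1
gripper_force: 0.0
```

Call:
step_arm(series=[[[0,0,0.0255,0.0037,0.0144,0,1],[0,0,0.0255,0.0037,0.0144,0,1],[0,0,0,0,0,0,1]]])

```text
clock: 15.0
eef_pos: [529.3, 78.9, 46.7]
tool_rot: [-3.141, -0.0, 2.988]
force: [-0.1, -1.9, 0.1]
width: -0.2
gripper_force: 0.4
```

Call:
step_arm(series=[[[0,0,0.0255,0.0037,0.0144,0,1],[0,0,0.0255,0.0037,0.0144,0,1],[0,0,0,0,0,0,1]]])

```text
clock: 15.3
eef_pos: [528.9, 83.8, 46.8]
tool_rot: [-3.142, -0.0, 2.948]
force: [-0.4, -2.6, 0.5]
width: -0.2
gripper_force: 0.8
```

Call:
step_arm(series=[[[0,0,0.0255,0.0037,0.0144,0,1],[0,0,0.0255,0.0037,0.0144,0,1],[0,0,0,0,0,0,1]]])

```text
clock: 15.6
eef_pos: [528.7, 88.6, 46.8]
tool_rot: [3.141, -0.0, 2.909]
force: [-0.5, -1.1, 1.0]
width: -0.5
gripper_force: 0.6
```

Call:
step_arm(series=[[[0,0,0.0255,0.0037,0.0144,0,1],[0,0,0.0255,0.0037,0.0144,0,1],[0,0,0,0,0,0,1]]])

```text
clock: 15.9
eef_pos: [528.6, 93.1, 46.7]
tool_rot: [3.141, -0.0, 2.868]
force: [-0.4, -1.8, 1.4]
width: 0.1
gripper_force: 0.6
```

The cover is free and moving with under 3 N. I'll sweep it round.

Call:
step_arm(series=[[[0,0,0.051,0.0074,0.0288,0,1],[0,0,0.051,0.0074,0.0288,0,1],[0,0,0.051,0.0074,0.0288,0,1],[0,0,0.051,0.0074,0.0288,0,1],[0,0,0.051,0.0074,0.0288,0,1],[0,0,0.051,0.0074,0.0288,0,1],[0,0,0.051,0.0074,0.0288,0,1],[0,0,0.051,0.0074,0.0288,0,1],[0,0,0.051,0.0074,0.0288,0,1],[0,0,0.051,0.0074,0.0288,0,1],[0,0,0,0,0,0,1]]])

```text
clock: 17.0
eef_pos: [537.4, 137.0, 46.7]
tool_rot: [3.141, -0.0, 2.469]
force: [-0.4, 0.5, 0.0]
width: -0.2
gripper_force: 0.1
```

Run:
```python
from h import *
s=ctrl.read_state();print(s["eef_pos"],s["tool_rot"],s["force"])
y=s["tool_rot"][2];d=s["eef_pos"][:2]-np.array([642,92]);print(d@[np.cos(y),np.sin(y)],d@[np.sin(y),-np.cos(y)])
p=shot("wrist","pics/w6.png")
```

```text
[537.42666559 136.96685787  46.71547924] [ 3.14110160e+00 -4.18025437e-04  2.46912369e+00] [-0.44238443  0.51562264  0.04706053]
109.81698919074552 -29.963802521248716
```

View pics/w6.png

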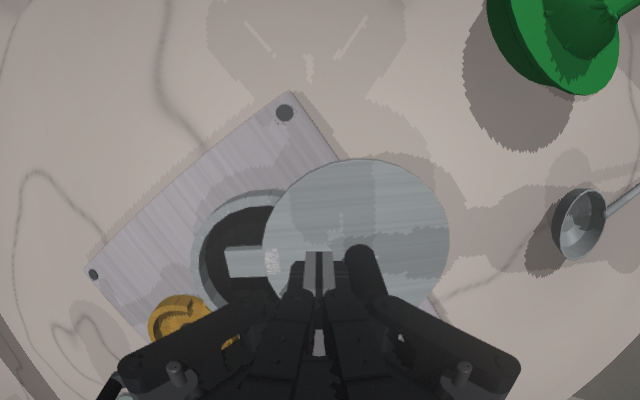

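The cover is about half open, with the knob at (360,260) against the finger.

Call:
step_arm(series=[[[0,0,0.051,0.0074,0.0288,0,1],[0,0,0.051,0.0074,0.0288,0,1],[0,0,0.051,0.0074,0.0288,0,1],[0,0,0.051,0.0074,0.0288,0,1],[0,0,0.051,0.0074,0.0288,0,1],[0,0,0.051,0.0074,0.0288,0,1],[0,0,0.051,0.0074,0.0288,0,1],[0,0,0.051,0.0074,0.0288,0,1],[0,0,0.051,0.0074,0.0288,0,1],[0,0,0.051,0.0074,0.0288,0,1],[0,0,0,0,0,0,1]]])

```text
clock: 18.15
eef_pos: [562.1, 173.4, 46.6]
tool_rot: [-3.141, -0.001, 2.069]
force: [-0.8, 0.1, -0.1]
width: -0.2
gripper_force: 0.4
```

Call:
step_arm(series=[[[0,0,0.0255,0.0037,0.0144,0,1],[0,0,0.0255,0.0037,0.0144,0,1],[0,0,0.0255,0.0037,0.0144,0,1],[0,0,0,0,0,0,1]]])

```text
clock: 18.55
eef_pos: [567.6, 177.3, 46.6]
tool_rot: [-3.141, -0.0, 2.007]
force: [-2.7, 1.1, 0.4]
width: 0.0
gripper_force: 1.0
```

Call:
step_arm(series=[[[0,0,0.0255,0.0037,0.0144,0,1],[0,0,0.0255,0.0037,0.0144,0,1],[0,0,0,0,0,0,1]]])

```text
clock: 18.85
eef_pos: [571.5, 180.0, 46.7]
tool_rot: [3.141, 0.0, 1.967]
force: [-1.9, 0.2, -0.9]
width: 0.0
gripper_force: 0.9
```

Call:
step_arm(series=[[[0,0,0.0255,0.0037,0.0144,0,1],[0,0,0,0,0,0,1]]])

```text
clock: 19.05
eef_pos: [573.4, 181.2, 46.8]
tool_rot: [3.141, 0.0, 1.947]
force: [-1.8, 0.4, -0.3]
width: -0.2
gripper_force: 0.9
```

Call:
step_arm(series=[[[0,0,0.0255,0.0037,0.0144,0,1],[0,0,0,0,0,0,1]]])

```text
clock: 19.25
eef_pos: [575.2, 182.5, 46.9]
tool_rot: [3.141, 0.0, 1.927]
force: [-2.3, 0.4, -0.7]
width: 0.1
gripper_force: 0.8
```

Call:
step_arm(series=[[[0,0,0.0255,0.0037,0.0144,0,1],[0,0,0,0,0,0,1]]])

```text
clock: 19.45
eef_pos: [577.0, 183.7, 46.9]
tool_rot: [3.141, 0.0, 1.907]
force: [-2.0, 0.5, -0.4]
width: 0.0
gripper_force: 0.8
```

Call:
step_arm(series=[[[0,0,0.017,0.0025,0.0096,0,1],[0,0,0,0,0,0,1]]])

```text
clock: 19.65
eef_pos: [578.1, 184.5, 46.9]
tool_rot: [3.141, 0.0, 1.894]
force: [-3.5, -0.5, 1.1]
width: 0.2
gripper_force: 0.9
```

Call:
step_arm(series=[[[0,0,0.017,0.0025,0.0096,0,1],[0,0,0,0,0,0,1]]])

```text
clock: 19.85
eef_pos: [579.3, 185.4, 46.8]
tool_rot: [3.141, 0.0, 1.88]
force: [-1.9, 0.1, -0.3]
width: -0.1
gripper_force: 0.9
```

Call:
step_arm(series=[[[0,0,0.01,0.0025,0.0096,0,1],[0,0,0,0,0,0,1]]])

```text
clock: 20.05
eef_pos: [580.6, 186.1, 46.9]
tool_rot: [3.141, 0.0, 1.872]
force: [-2.4, 0.1, -0.4]
width: -0.2
gripper_force: 0.9
```

Call:
step_arm(series=[[[0,0,0.015,0.0025,0.0096,0,1],[0,0,0,0,0,0,1]]])

```text
clock: 20.25
eef_pos: [581.8, 187.0, 46.8]
tool_rot: [3.141, 0.0, 1.861]
force: [-1.4, -0.7, 0.8]
width: 0.0
gripper_force: 0.9
```

Call:
step_arm(series=[[[0,0,0.015,0.0025,0.0096,0,1],[0,0,0,0,0,0,1]]])

```text
clock: 20.45
eef_pos: [583.0, 187.7, 46.8]
tool_rot: [3.141, 0.0, 1.849]
force: [-2.1, -0.1, 1.0]
width: -0.1
gripper_force: 0.9
```

Call:
step_arm(series=[[[0,0,0.015,0.0025,0.0096,0,1],[0,0,0,0,0,0,1]]])

```text
clock: 20.65
eef_pos: [584.4, 188.5, 46.8]
tool_rot: [3.141, -0.0, 1.837]
force: [-1.3, 0.6, 0.5]
width: -0.0
gripper_force: 0.9
```

Call:
step_arm(series=[[[0,0,0.015,0.0025,0.0096,0,1],[0,0,0,0,0,0,1]]])

```text
clock: 20.85
eef_pos: [585.3, 189.2, 46.8]
tool_rot: [-3.141, -0.0, 1.825]
force: [-4.2, -0.1, 1.8]
width: -0.2
gripper_force: 1.5
```

Call:
step_arm(series=[[[0,0,0.015,0.0025,0.0096,0,1],[0,0,0,0,0,0,1]]])

```text
clock: 21.05
eef_pos: [585.6, 189.5, 46.8]
tool_rot: [-3.139, -0.0, 1.813]
force: [-5.0, -1.0, 4.4]
width: 0.1
gripper_force: 2.7
```

Stop met. A little more to seat it.

Call:
step_arm(series=[[[0,0,0,0.002,0.009,0,1],[0,0,0,0,0,0,1],[0,0,0,0,0,0,1]]])

```text
clock: 21.35
eef_pos: [585.9, 189.7, 46.7]
tool_rot: [-3.137, -0.0, 1.813]
force: [-8.0, -0.8, 5.0]
width: 0.0
gripper_force: 3.7
```

Call:
step_arm(series=[[[0,0,0,0.001,0.006,0,1],[0,0,0,0,0,0,1],[0,0,0,0,0,0,1]]])

```text
clock: 21.65
eef_pos: [586.0, 189.7, 46.7]
tool_rot: [-3.136, 0.0, 1.813]
force: [-8.4, -2.5, 7.4]
width: -0.0
gripper_force: 4.5
```

Seated at about 8.5 N. I'll let go, rise and check.

Call:
step_arm(series=[[[0,0,0,0,-0.07,0,1],[0,0,0,0,-0.1,0,1],[0,0,0,0,0,-0.3,1],[0,0,0,0,0,-0.3,1],[0,0,0,0,0,-0.3,1],[0,0,0,-0.3,0,0,1],[0,0,0,-0.3,0,0,1],[0,0,0,0,0,0,1],[0,0,0,0,0,0,1]]])

```text
clock: 22.55
eef_pos: [587.1, 95.4, 182.3]
tool_rot: [3.139, 0.001, 1.81]
force: [-1.6, 0.7, -0.3]
width: -0.1
gripper_force: 0.0
```

Run:
```python
from h import *
p=shot("side","pics/s7.png");t=shot("top")
cv2.imwrite("pics/f.png",cv2.convertScaleAbs(cv2.cvtColor(cv2.hconcat([cv2.resize(t["img"][130:290,220:370],(400,427)),cv2.resize(p["img"][160:320,230:380],(400,427))]),cv2.COLOR_RGB2BGR),alpha=1.5))
```

```text
(no output)
```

View pics/f.png

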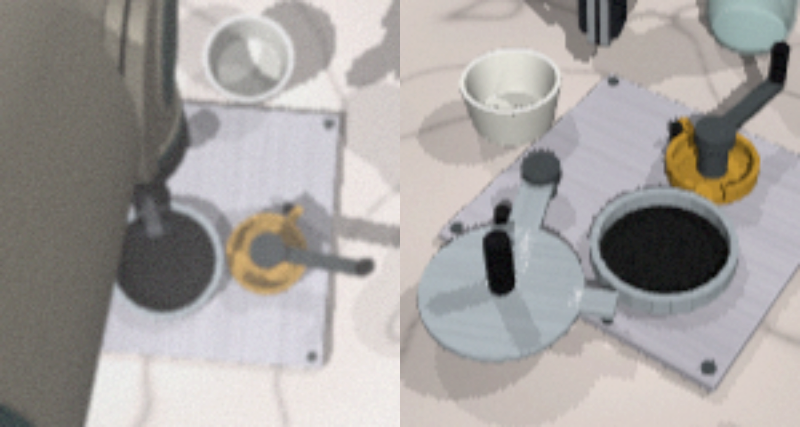

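The opening is uncovered. The cover's arm lies against its peg (crop 503,215), the latch is turned with its lug at its peg (crop 680,128), and the gripper is clear. I'll hand it in.

```bash
python3 -c "
from cell import ctrl
print(ctrl.finish_job())"
```

```text
the job is handed in; nothing more can be done
None
```

The peel chute is open and handed in: I turned the latch to its stop (about 9 N) and swung the cover to its own stop (about 8.5 N), then let go with the gripper clear. No bystander was touched as far as I could tell; I received no verdict on the judging.

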